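Fetch the lathe faceplate from behind the finishing things

ROBOT

A 6-joint arm with a two-finger parallel gripper is mounted at the origin on the work surface. World frame = base frame: x ahead of the robot, y to its left, z up, the work surface at z = 0. Lengths are in m, angles in rad, forces in N, time in s.
With the tool pointing down it reaches from about 0.25 to 0.775 m from the base axis. Payload 4 kg.
Tool frame: the origin (TCP) lies at the very end of the fingers, on their centre line; the grasp point (between the pads) lies 19 mm behind it; z points along the fingers, y is the direction in which the jaws open and shut (so a half turn about z gives the same grasp; the last joint's range is limited). The gripper opens to 94 mm and grips with 3 to 60 N. Pads are 16 mm wide; open, the fingers measure 119 mm over their backs; the gripper's body (75 mm by 177 mm) begins 78 mm behind the grasp point.
Start: joints at [-1.397, 0.087, 1.371, -0, 1.684, -0.103], TCP at [0.15, -0.529, 0.206] pointing down, gripper open.
Joint ranges: [-3.1, 3.1], [-0.76, 2.03], [0.27, 2.55], [-1.08, 4.22], [0.17, 2.65], [-2.57, 2.57]. Speed limits (rad/s): [2.79, 2.79, 3.14, 3.14, 3.14, 3.14].

INTERFACE

Orientations are given as [roll, pitch, yaw] about the fixed x, y, z axes, in that order (R = Rz(yaw) Ry(pitch) Rx(roll)).
In Python, from bench import robot, snapshot, calibration gives the robot as it stands. The module is installed in compiled form; this text tells all that it offers.
- The arm moves only by the tool servo_tool, never from a script. Its argument "series" is text: rows parted by semicolons, each of 5 numbers parted by spaces: the closure, from -1 (fully open) to 1 (shut), then the shift along the tool's x, y, z in cm, then the turn about the tool's z in rad. A call has 1 to 20 rows; each row is the pose to reach, as a shift and turn from the pose commanded when the call began, along the tool's axes at that moment; what a row does not reach only later rows make up. A row lasts 1/12 s, in which the tool goes at most 41.7 mm and 7.16 degrees, less where a joint would pass 70% of its speed; a pose out of reach is approached as far as the arm can. A call with a gripper value outside its range is refused whole. The fingers move at their own pace and stop on an object; the grip force is fixed at half the most. Time passes only in rows, so rows that repeat a pose let the fingers close. It gives the time, the measured TCP pose, the force and the opening at its end, in the units of the state.
- robot.get_obs(): the state, without advancing time (a new reading comes with each control period).
- snapshot(name): name is "scene" or "top" or "wrist"; returns (picture, depth): 420x560x3 uint8, red, green, blue; 420x560 float32, m along the optical axis (not along the pixel's ray), 0 where there is no reading.
- calibration(name): a dict with "fx", "fy", "cx", "cy" (pixels), "rvec" (rotation vector, rad) and "tvec" (3), from world to camera coordinates, as OpenCV has them; the wrist camera has in their place "tool_from_camera" (4x4, takes a point from camera to tool coordinates, whose origin is the TCP and whose axes are the flange's). Camera axes: x right, y down, z forward; pixel columns grow to the right and rows downward; lengths in m; the calibration is good to about 2 mm. A picture is of the moment at which its call begins: read the wrist's pose just before it. calibration takes no time and is no camera call.
- robot.close_job(): hands the job in, once; it reports no verdict.
The state is a dict: "time": time; "joint_positions": joint angles; "qvel": joint speeds; "joint_torque": joint torques, N m; "tool_pos": TCP position; "ee_rot": TCP orientation; "wrist_force": force on the tool from outside, world axes, zero at the start; "wrist_torque": the same for the moment, N m; "width": finger opening in m.
Only numpy, scipy, OpenCV 4.12 (cv2) and the standard library are available. Lean on these libraries where they do the work, as an engineer would, in place of code of your own. Each camera call takes 0.05 s, during which the arm holds its last target. There are 200 camera calls.

TASK

The steel faceplate stands hemmed in on the storage board. First clear the pepper mill, the oil bottle and the wax tin onto the side tray, all three standing there together; then fetch the faceplate and lay it flat, hub up, in the middle of the round wooden dish while they wait; last, put the three back, each upright on the very pad it came from. Keep everything upright, set things down rather than drop them, and leave the small wooden knob and the collet nut on the board where they are.

Things in the scene. Friction and masses are not known exactly. Their poses are not given: they have to be found in the camera images.
- mill: Turned wooden pepper mill, standing, 124 mm tall: base 52 mm across, waist 36 mm, straight round head 42 mm across from 80 to 104 mm above its underside (grip here), small steel ball on top; 0.25 kg. It starts on any one of the board's three outer pads; origin at the centre of its underside, z up along its axis, x and y of no meaning (round).
- oil: Closed amber glass bottle of finishing oil with a paper band, 114 mm tall, body 54 mm across up to 66 mm high, shoulder to 78 mm, black cap 36 mm across from 84 to 114 mm (grip here); 0.22 kg. It starts on any one of the board's three outer pads; origin at the centre of its underside, z up along its axis, x and y of no meaning (round).
- tin: Straight bare-metal wax tin, standing, 105 mm tall, 50 mm across, its lid 52 mm across from 84 to 105 mm (grip here); 0.3 kg. It starts on any one of the board's three outer pads; origin at the centre of its underside, z up along its axis, x and y of no meaning (round).
- faceplate: Steel lathe faceplate lying hub up on the board's inner pad: disc 76 mm across and 8 mm thick, round hub 40 mm across on top of it, 45 mm high in all (grip the hub); 0.4 kg; origin at the centre of its underside, z up along its axis, x and y of no meaning (round).
- board: Fixed plywood storage board 190 x 260 mm, 18 mm thick, origin at the centre of its underside, x to its back rail (rail 14 mm thick, top 40 mm over the bench). Thin cork pads on its top: inner pad for the faceplate at (35, 0) mm; three outer pads 62 mm across at (-45, 0), (20, 80) and (20, -80) mm in its own x, y.
- tray: Fixed low wooden tray, the side area, 290 x 120 mm, walls 6 mm thick and 18 mm high, inner floor 6 mm above the bench; origin at the centre of its underside, x along its length. It lies left or right of the board.
- dish: Fixed round dark wooden dish, inside 102 mm across, wall 6 mm, rim 16 mm and inner floor 6 mm above the bench; origin at the centre of its underside. It lies on the other side of the board from the tray.
- knob: Small turned wooden drawer knob, 28 mm across and 27 mm high, standing at a front corner of the board; bystander; origin at the centre of its underside.
- nut: Small dark steel collet nut (ring), 28 mm across and 14 mm high, at the other front corner of the board; bystander; origin at the centre of its underside.

How it is judged:
By the outcome, as a careful person would: the job done as asked, in the order asked, and still so for the second after the job is handed in, with the robot touching nothing.
It also fails if it takes over 144 s, if anything falls off the work surface, if the arm or the gripper's body presses on something with over 40 N, if the wrist force passes 120 N, or if a joint passes its speed limit or range.

## Working session

There is one attempt and no reset: what is moved stays moved. The work goes in short steps, Python scripts to look and compute and a tool call to move; the robot and the scene stay as the last step left them, time stands still between calls to the robot, and variables do not carry over. Pictures are saved under pics/ and viewed, about 12 in all and at most 16, crops included, and the job is handed in when it is done.

Besides the shell and the picture viewer there is one more tool, called after "Emit:" by a JSON object that holds its "api" and its "payload". servo_tool: Moves the arm, as the interface text tells. Its arguments: {"type":"object","properties":{"series":{"type":"string"}},"required":["series"]}

```bash
mkdir -p pics; cat > h.py <<'E'
import numpy as np, cv2
from bench import robot, snapshot, calibration
def cloud(name):
    o=robot.get_obs(); pic,d=snapshot(name); c=calibration(name)
    v,u=np.mgrid[:d.shape[0],:d.shape[1]]
    P=np.stack([(u-c["cx"])*d/c["fx"],(v-c["cy"])*d/c["fy"],d],-1)
    if "rvec" in c:
        R=cv2.Rodrigues(np.array(c["rvec"],float))[0]; W=(P-np.array(c["tvec"]).ravel())@R
    else:
        T=np.array(c["tool_from_camera"]); q=P@T[:3,:3].T+T[:3,3]
        W=q@rot(o["ee_rot"]).T+np.array(o["tool_pos"])
    W[d<=0]=np.nan
    return pic,W
def rot(rpy):
    from scipy.spatial.transform import Rotation as R
    return R.from_euler("xyz",rpy).as_matrix()
def save(n,pic): cv2.imwrite(f"pics/{n}.png",pic[...,::-1])
E
python3 - <<'E'
from h import *
o=robot.get_obs(); print(o)
for n in("top","scene"):
    p,W=cloud(n); save(n+"0",p); np.save(n+"0.npy",W); print(n,np.nanmin(W,(0,1)),np.nanmax(W,(0,1)))
E
```

```text
{'time': 0.0, 'joint_positions': array([-1.39706762e+00,  8.79615913e-02,  1.37222171e+00, -6.36321055e-06,
        1.68360239e+00, -1.03086161e-01]), 'qvel': array([-1.12820214e-03, -3.40004387e-04, -3.37899955e-04,  2.80337819e-04,
        7.67455675e-05, -4.65699971e-04]), 'joint_torque': array([-5.74449805e-04, -3.40185964e+01, -3.02424610e+01,  7.15682865e-02,
        3.29930743e-02, -1.64573894e-04]), 'tool_pos': array([ 0.15021799, -0.52852621,  0.20431709]), 'ee_rot': array([-3.13941061e+00, -2.19380919e-04,  2.76813918e-01]), 'wrist_force': array([-0.73617593, -0.66099327,  0.10633561]), 'wrist_torque': array([-0.0655526 , -0.00101496, -0.03811665]), 'width': 0.09398162848498691}
top [ 0.13939007 -0.96918545 -0.50574384] [1.26621335 0.98645779 0.20020207]
scene [-1.66283351 -1.90009303 -0.76702654] [1.24763515 0.65372946 0.44886593]
```

View pics/top0.png

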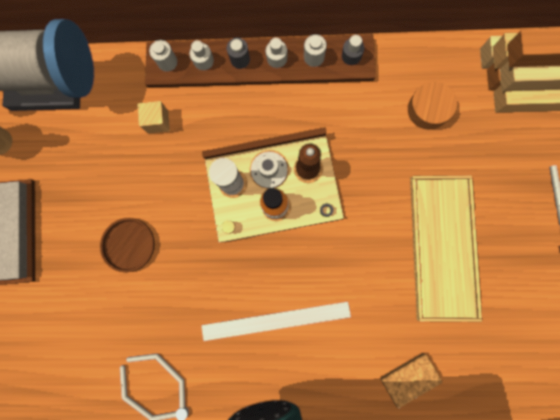

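View pics/scene0.png

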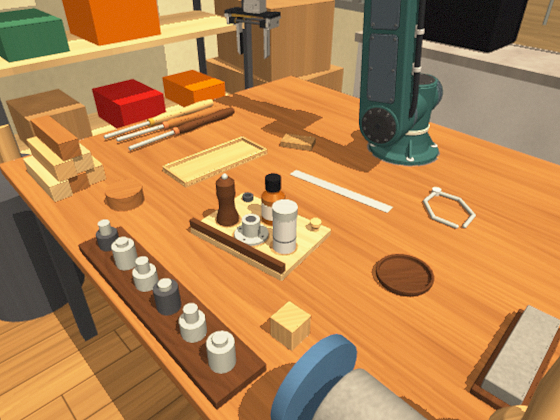

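The top view shows the tin (226,175), faceplate (268,168), mill (309,160), oil (273,202), knob (229,227), nut (326,210), tray (447,248) and dish (129,245). The scene view agrees with it.

```bash
python3 - <<'E'
from h import *
W=np.load("top0.npy"); p=cv2.imread("pics/top0.png")
def fit(c):  # min enclosing circle in mm
    (x,y),r=cv2.minEnclosingCircle((c[:,:2]*1000).astype(np.float32)); return round(x,1),round(y,1),round(r,1)
def reg(u,v,r,zlo,zhi):
    w=W[v-r:v+r,u-r:u+r].reshape(-1,3); w=w[(w[:,2]>zlo)&(w[:,2]<zhi)]
    return len(w),np.round(np.median(w,0)*1000,1),fit(w)
for n,u,v,r,a,b in[("tin",226,175,25,.11,.14),("millhead",309,155,25,.1,.16),("oilcap",273,202,22,.115,.15),("hub",268,165,15,.05,.075),("knob",229,227,9,.03,.06),("nut",326,210,9,.023,.05)]:
    print(n,reg(u,v,r,a,b))
for n,(u,v) in dict(table=(170,300),board=(250,220),tray=(447,248),dish=(129,245),rail=(265,143)).items(): print(n,np.round(W[v,u]*1000,1))
# tray by floor height, board by top
for n,(v0,v1,u0,u1,a,b) in dict(tray=(165,330,400,490,.003,.03),board=(125,250,195,350,.012,.026),dish=(210,280,95,165,.011,.03)).items():
    w=W[v0:v1,u0:u1].reshape(-1,3); w=w[(w[:,2]>a)&(w[:,2]<b)]
    print(n,len(w),cv2.minAreaRect((w[:,:2]*1000).astype(np.float32)),fit(w))
c=calibration("top"); print(c["fx"])
cv2.imwrite("pics/crop1.png",cv2.resize(p[120:255,190:355],None,fx=4.8,fy=4.4,interpolation=cv2.INTER_CUBIC))
E
```

```text
tin (647, array([611.1, 107.3, 123. ]), (612.6, 108.0, 26.2))
millhead (460, array([637.2, -50.3, 127.7]), (642.0, -50.5, 20.9))
oilcap (334, array([561.2,  18.1, 131.9]), (562.2, 18.0, 17.9))
hub (331, array([637.6,  29.1,  63. ]), (638.7, 29.6, 19.9))
knob (147, array([519.7, 110.9,  42.6]), (519.8, 111.0, 13.2))
nut (110, array([551.3, -86.7,  31.7]), (552.0, -86.6, 13.8))
table [3.730e+02 2.377e+02 1.000e-01]
board [534.2  70.   17.3]
tray [ 472.1 -328.2    6.4]
dish [486.8 324.8   8.3]
rail [689.7  36.2  40.7]
tray 9075 ((476.757080078125, -323.6564636230469), (176.39852905273438, 334.13958740234375), 86.85707092285156) (473.6, -330.4, 178.4)
board 7298 ((600.625244140625, 22.226318359375), (177.4057159423828, 260.7217712402344), 10.028923034667969) (601.5, 22.3, 156.5)
dish 525 ((489.20172119140625, 327.3323974609375), (113.11746978759766, 111.97273254394531), 89.35041809082031) (488.6, 326.8, 57.3)
389.7160456264533
```

The tin is on the +y pad, the mill on the −y pad and the oil on the front pad. The board's yaw is about 10° and its centre about (604,23). I'll refine the tray fit, then move.

```bash
cat >> h.py <<'E'
def blob(W,box,a,b,k=3):
    v0,v1,u0,u1=box; w=W[v0:v1,u0:u1]; m=((w[...,2]>a)&(w[...,2]<b)).astype(np.uint8)
    m=cv2.morphologyEx(m,cv2.MORPH_OPEN,np.ones((k,k)))
    n,l,s,_=cv2.connectedComponentsWithStats(m); i=1+np.argmax(s[1:,4])
    return w[l==i]
def go(x,y,z,yaw,tool=None):
    "shift in tool axes (cm) and turn needed to put the TCP at x,y,z,yaw"
    o=robot.get_obs(); R=rot(o["ee_rot"]); d=R.T@(np.array([x,y,z])-o["tool_pos"])*100
    return np.round(d,2), round(-(yaw-o["ee_rot"][2]),3)
E
python3 - <<'E'
from h import *
W=np.load("top0.npy")
w=blob(W,(165,330,400,490),.004,.025); print("tray",cv2.minAreaRect((w[:,:2]*1000).astype(np.float32)))
w=blob(W,(210,280,95,165),.003,.025,1); print("dish",cv2.minEnclosingCircle((w[:,:2]*1000).astype(np.float32)), np.median(w[:,2]))
print(go(.6385,-.0507,.24,.175),go(.5,-.1,.26,.175))
E
```

```text
tray ((476.12542724609375, -322.3336486816406), (121.34728240966797, 289.3023681640625), 89.32147979736328)
dish ((486.68463134765625, 329.00640869140625), 59.4290771484375) 0.006724643875248471
(array([ 60.03, -32.63,  -3.48]), np.float64(0.102)) (array([ 45.36, -31.68,  -5.49]), np.float64(0.102))
```

Emit:
{"api": "servo_tool", "payload": {"series": "-1 60 -32.6 -3.5 0.1;-1 60 -32.6 -3.5 0.1;-1 60 -32.6 -3.5 0.1;-1 60 -32.6 -3.5 0.1;-1 60 -32.6 -3.5 0.1;-1 60 -32.6 -3.5 0.1;-1 60 -32.6 -3.5 0.1;-1 60 -32.6 -3.5 0.1;-1 60 -32.6 -3.5 0.1;-1 60 -32.6 -3.5 0.1;-1 60 -32.6 -3.5 0.1;-1 60 -32.6 -3.5 0.1;-1 60 -32.6 -3.5 0.1;-1 60 -32.6 -3.5 0.1;-1 60 -32.6 -3.5 0.1;-1 60 -32.6 -3.5 0.1;-1 60 -32.6 -3.5 0.1;-1 60 -32.6 -3.5 0.1;-1 60 -32.6 -3.5 0.1;-1 60 -32.6 -3.5 0.1"}}

```text
time: 1.77
tool_pos: [0.6376, -0.0523, 0.2399]
ee_rot: [3.141, 0.002, 0.176]
wrist_force: [-0.3, -0.7, -0.3]
width: 0.0938
```

```bash
python3 - <<'E'
from h import *
o=robot.get_obs(); print(o["time"],o["tool_pos"],o["ee_rot"],o["wrist_force"])
p,W=cloud("wrist"); save("w1",p); np.save("w1.npy",W)
for zlo,zhi in((.105,.15),(.05,.075)):
    w=W.reshape(-1,3); w=w[(w[:,2]>zlo)&(w[:,2]<zhi)]; print(len(w),w.min(0),w.max(0))
print(np.round(calibration("wrist")["tool_from_camera"],3))
E
```

```text
1.7667 [ 0.63763759 -0.05228633  0.23992794] [3.14133565e+00 1.58783971e-03 1.76068086e-01] [-0.3237161  -0.67594254 -0.30025721]
4749 [ 0.54337861 -0.07302112  0.10500126] [0.66201303 0.13179339 0.14318139]
2054 [ 0.55363717 -0.06786004  0.05000196] [0.77916726 0.25796308 0.07498914]
[[-0.    -0.963 -0.269  0.077]
 [ 1.    -0.     0.001  0.001]
 [-0.001 -0.269  0.963 -0.179]
 [ 0.     0.     0.     1.   ]]
```

View pics/w1.png

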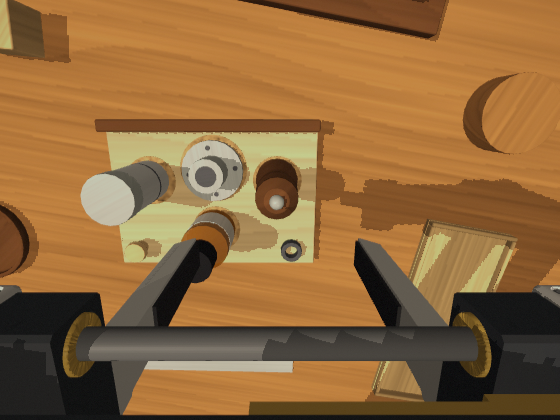

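The wrist view shows the mill head (277,195) ahead and between the fingers, with the tin (108,198), oil (205,255) and hub (205,177) also in view. I'll fit all the tops from this cloud.

```bash
python3 - <<'E'
from h import *
W=np.load("w1.npy")
def f(cx,cy,a,b,r=.032):
    w=W.reshape(-1,3); w=w[(w[:,2]>a)&(w[:,2]<b)&(np.hypot(w[:,0]-cx,w[:,1]-cy)<r)]
    (x,y),q=cv2.minEnclosingCircle((w[:,:2]*1000).astype(np.float32)); return len(w),round(x,1),round(y,1),round(q,1)
print("mill",f(.638,-.05,.112,.126),f(.638,-.05,.13,.15))
print("tin",f(.6125,.108,.119,.128)); print("oil",f(.562,.018,.129,.137)); print("hub",f(.638,.0295,.06,.068,.03))
E
```

```text
mill (492, 641.0, -52.7, 21.1) (636, 641.3, -52.2, 14.3)
tin (2272, 611.5, 105.9, 26.1)
oil (367, 560.7, 12.4, 17.7)
hub (964, 637.9, 27.9, 19.9)
```

Emit:
{"api": "servo_tool", "payload": {"series": "-1 0.3 0.1 0 0;-1 0.3 0.1 4 0;-1 0.3 0.1 8 0;-1 0.3 0.1 12 0;-1 0.3 0.1 14 0;-1 0.3 0.1 14.8 0;-1 0.3 0.1 14.8 0;0.5 0.3 0.1 14.8 0;1 0.3 0.1 14.8 0;1 0.3 0.1 14.8 0;1 0.3 0.1 14.8 0;1 0.3 0.1 14.8 0;1 0.3 0.1 14.8 0;1 0.3 0.1 14.8 0;1 0.3 0.1 14.8 0;1 0.3 0.1 14.8 0"}}

```text
time: 3.15
tool_pos: [0.6415, -0.0517, 0.0925]
ee_rot: [-3.141, -0.0, 0.177]
wrist_force: [-0.5, -0.2, 1.3]
width: 0.0418
```

Emit:
{"api": "servo_tool", "payload": {"series": "1 0 0 -1 0;1 0 0 -4 0;1 0 0 -7 0;1 0 0 -9.5 0;1 0 0 -10 0;1 -1 2 -10 0;1 -2.5 5 -10 0;1 -4.3 8.5 -10 0;1 -6 12 -10 0;1 -7.8 15.5 -10 0;1 -9.5 19 -10 0;1 -11 22 -10 0;1 -12 24 -10 0;1 -12.6 25.2 -10 0;1 -12.6 25.2 -10 0;1 -12.6 25.2 -8 0;1 -12.6 25.2 -5 0;1 -12.6 25.2 -2 0;1 -12.6 25.2 -0.5 0;1 -12.6 25.2 0 0"}}

```text
time: 4.82
tool_pos: [0.5601, -0.3184, 0.087]
ee_rot: [-3.134, 0.006, 0.179]
wrist_force: [-1.3, 0.9, -3.2]
width: 0.0419
```

Emit:
{"api": "servo_tool", "payload": {"series": "1 0 0 0 0;1 0 0 0 0;1 0 0 0.3 0;1 0 0 0.3 0"}}

```text
time: 5.15
tool_pos: [0.5629, -0.3225, 0.0913]
ee_rot: [3.139, -0.002, 0.177]
wrist_force: [0.5, -0.1, -3.3]
width: 0.0418
```

Emit:
{"api": "servo_tool", "payload": {"series": "1 0 0 0.4 0;1 0 0 0.7 0;1 0 0 0.9 0;1 0 0 0.9 0;1 0 0 0.9 0"}}

```text
time: 5.57
tool_pos: [0.5618, -0.3223, 0.0805]
ee_rot: [3.141, -0.0, 0.177]
wrist_force: [0.8, -0.2, -2.2]
width: 0.042
```

Emit:
{"api": "servo_tool", "payload": {"series": "1 0 0 0.07 0;1 0 0 0.12 0;1 0 0 0.12 0"}}

```text
time: 5.82
tool_pos: [0.562, -0.3223, 0.0805]
ee_rot: [3.141, -0.001, 0.177]
wrist_force: [-2.0, 1.1, 3.5]
width: 0.0418
```

Emit:
{"api": "servo_tool", "payload": {"series": "0.1 0 0 0 0;-1 0 0 0 0;-1 0 0 0 0;-1 0 0 0 0;-1 0 0 0 0;-1 0 0 -3 0;-1 0 0 -7 0;-1 0 0 -10 0;-1 0.7 -4 -10 0;-1 1.4 -8 -10 0;-1 2.1 -12 -10 0;-1 2.8 -16 -10 0;-1 3.5 -20 -10 0;-1 4.2 -24 -10 0;-1 4.9 -28 -10 0;-1 5.5 -31 -10 0;-1 5.8 -33.3 -10 0;-1 5.8 -33.3 -10 0;-1 5.8 -33.3 -10 0"}}

```text
time: 7.4
tool_pos: [0.5603, 0.0166, 0.1791]
ee_rot: [3.141, 0.0, 0.179]
wrist_force: [-0.5, -0.7, 0.1]
width: 0.0939
```

```bash
cat >> h.py <<'E'
def circ(W,cx,cy,a,b,r=.032):
    w=W.reshape(-1,3); w=w[(w[:,2]>a)&(w[:,2]<b)&(np.hypot(w[:,0]-cx,w[:,1]-cy)<r)]
    if len(w)<20: return len(w)
    (x,y),q=cv2.minEnclosingCircle((w[:,:2]*1000).astype(np.float32)); return len(w),round(x,1),round(y,1),round(q,1)
E
python3 - <<'E'
from h import *
p,W=cloud("wrist"); save("w2",p); np.save("w2.npy",W)
print("oil",circ(W,.561,.0155,.129,.137)); print("tin",circ(W,.612,.107,.119,.128))
p,T=cloud("top"); save("t2",p); print("mill tray",circ(T,.562,-.322,.09,.15))
print(go(.561,.0155,.099,.176))
E
```

```text
oil (1693, 560.8, 16.4, 18.0)
tin (4159, 611.3, 106.2, 26.1)
mill tray (520, 562.8, -320.9, 21.3)
(array([ 0.07, -0.06,  8.01]), np.float64(0.0))
```

View pics/t2.png

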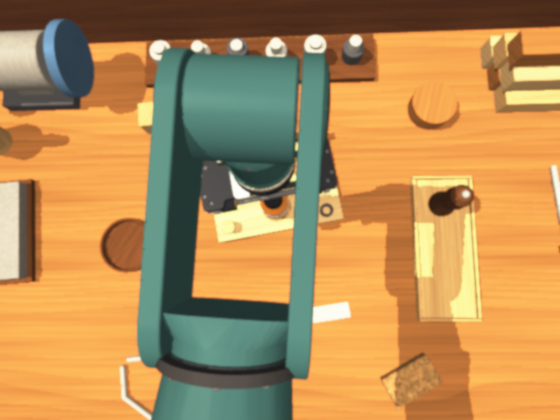

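The mill stands upright at the far end of the tray (453,200). The oil cap measures (560.8,16.4), which is right under the tool.

Emit:
{"api": "servo_tool", "payload": {"series": "-1 0 0 3 0;-1 0 0 6 0;-1 0 0 7.5 0;-1 0 0 8 0;-1 0 0 8 0;-1 0 0 8 0;1 0 0 8 0;1 0 0 8 0;1 0 0 8 0;1 0 0 8 0;1 0 0 8 0;1 0 0 8 0;1 0 0 8 0;1 0 0 8 0;1 0 0 8 0"}}

```text
time: 8.75
tool_pos: [0.5603, 0.0159, 0.0992]
ee_rot: [-3.142, 0.0, 0.177]
wrist_force: [0.2, 0.0, 0.0]
width: 0.0373
```

Emit:
{"api": "servo_tool", "payload": {"series": "1 0 0 0 0;1 0 0 0 0;1 0 0 -1 0;1 0 0 -4 0;1 0 0 -7 0;1 0 0 -9.5 0;1 0 0 -10 0;1 -1 2 -10 0;1 -2.5 5.5 -10 0;1 -4.3 9.5 -10 0;1 -6 13.5 -10 0;1 -7.8 17.5 -10 0;1 -9.6 21.5 -10 0;1 -11.4 25.5 -10 0;1 -12.8 28.5 -10 0;1 -13.8 31 -10 0;1 -14.2 31.8 -10 0;1 -14.2 31.8 -10 0;1 -14.2 31.8 -9 0;1 -14.2 31.8 -7 0"}}

```text
time: 10.42
tool_pos: [0.4783, -0.3217, 0.1712]
ee_rot: [3.138, -0.004, 0.178]
wrist_force: [1.0, -0.1, -2.2]
width: 0.0354
```

Emit:
{"api": "servo_tool", "payload": {"series": "1 0 0 2 0;1 0 0 4 0;1 0 0 6 0;1 0 0 7 0;1 0 0 7.5 0;1 0 0 7.9 0;1 0 0 8.1 0;1 0 0 8.2 0;1 0 0 8.2 0;1 0 0 8.2 0"}}

```text
time: 11.25
tool_pos: [0.477, -0.3227, 0.0884]
ee_rot: [3.14, -0.001, 0.177]
wrist_force: [-0.5, 1.2, -1.7]
width: 0.0356
```

Emit:
{"api": "servo_tool", "payload": {"series": "1 0 0 0.05 0;1 0 0 0.1 0;1 0 0 0.15 0;1 0 0 0.15 0"}}

```text
time: 11.58
tool_pos: [0.4769, -0.3226, 0.0871]
ee_rot: [3.14, -0.001, 0.177]
wrist_force: [-1.0, 0.9, 2.7]
width: 0.0353
```

Emit:
{"api": "servo_tool", "payload": {"series": "0.2 0 0 0 0;-1 0 0 0 0;-1 0 0 0 0;-1 0 0 0 0;-1 0 0 0 0;-1 0 0 -3 0;-1 0 0 -7 0;-1 0 0 -10 0;-1 1.8 -3.5 -10 0;-1 3.6 -7 -10 0;-1 5.4 -10.5 -10 0;-1 7.2 -14 -10 0;-1 9 -17.5 -10 0;-1 10.8 -21 -10 0;-1 12.6 -24.5 -10 0;-1 14.4 -28 -10 0;-1 16.5 -31.5 -10 0;-1 18.5 -35 -10 0;-1 20 -38.5 -10 0;-1 20.8 -39.9 -10 0"}}

```text
time: 13.25
tool_pos: [0.6112, 0.112, 0.1852]
ee_rot: [-3.14, 0.0, 0.181]
wrist_force: [0.7, -0.5, 0.7]
width: 0.0942
```

Emit:
{"api": "servo_tool", "payload": {"series": "-1 0 0 0 0;-1 0 0 0 0;-1 0 0 0 0"}}

```text
time: 13.5
tool_pos: [0.6109, 0.1057, 0.1856]
ee_rot: [3.14, 0.001, 0.176]
wrist_force: [-0.3, -0.6, 0.5]
width: 0.0939
```

```bash
python3 - <<'E'
from h import *
p,W=cloud("wrist"); save("w3",p)
print("tin",circ(W,.612,.107,.119,.128)); print("hub",circ(W,.638,.029,.06,.068,.03))
p,T=cloud("top"); print("oil tray",circ(T,.477,-.322,.11,.15),"mill",circ(T,.562,-.322,.09,.15))
print(go(.6115,.1065,.0945,.176))
E
```

```text
tin (3175, 611.5, 106.2, 26.0)
hub (1300, 637.5, 28.3, 20.0)
oil tray (376, 479.6, -320.2, 18.6) mill (519, 562.7, -321.0, 21.2)
(array([ 0.08, -0.12,  9.14]), np.float64(-0.002))
```

Emit:
{"api": "servo_tool", "payload": {"series": "-1 0 -0.1 3 0;-1 0 -0.1 6.5 0;-1 0 -0.1 8.6 0;-1 0 -0.1 9.1 0;-1 0 -0.1 9.1 0;-1 0 -0.1 9.1 0;1 0 -0.1 9.1 0;1 0 -0.1 9.1 0;1 0 -0.1 9.1 0;1 0 -0.1 9.1 0;1 0 -0.1 9.1 0;1 0 -0.1 9.1 0;1 0 -0.1 9.1 0;1 0 -0.1 9.1 0"}}

```text
time: 14.77
tool_pos: [0.611, 0.1079, 0.0949]
ee_rot: [3.141, -0.0, 0.177]
wrist_force: [0.2, -0.0, 0.8]
width: 0.0518
```

Emit:
{"api": "servo_tool", "payload": {"series": "1 0 0 -1 0;1 0 0 -4 0;1 0 0 -7 0;1 0 0 -9.5 0;1 0 0 -10 0;1 -1.5 2 -10 0;1 -3.5 4.6 -10 0;1 -6 7.9 -10 0;1 -8.5 11.2 -10 0;1 -11 14.5 -10 0;1 -13.5 17.8 -10 0;1 -16 21.1 -10 0;1 -18.5 24.4 -10 0;1 -21 27.7 -10 0;1 -23.5 31 -10 0;1 -26 34.3 -10 0;1 -28 37 -10 0;1 -29.2 38.5 -10 0;1 -29.2 38.5 -10 0;1 -29.2 38.5 -9 0"}}

```text
time: 16.43
tool_pos: [0.3911, -0.3232, 0.1851]
ee_rot: [3.141, -0.002, 0.174]
wrist_force: [1.7, -0.9, -2.9]
width: 0.0517
```

Emit:
{"api": "servo_tool", "payload": {"series": "1 0 0 0 0;1 0 0 2 0;1 0 0 4 0;1 0 0 6 0;1 0 0 8 0;1 0 0 9 0;1 0 0 9.6 0;1 0 0 9.9 0;1 0 0 10.1 0;1 0 0 10.1 0;1 0 0 10.1 0"}}

```text
time: 17.35
tool_pos: [0.3918, -0.3227, 0.0849]
ee_rot: [3.14, -0.001, 0.177]
wrist_force: [0.3, -0.0, -2.9]
width: 0.0514
```

Emit:
{"api": "servo_tool", "payload": {"series": "1 0 0 0.1 0;1 0 0 0.2 0;1 0 0 0.28 0;1 0 0 0.28 0"}}

```text
time: 17.68
tool_pos: [0.3918, -0.3229, 0.0828]
ee_rot: [3.139, -0.002, 0.177]
wrist_force: [-0.4, 0.4, 4.1]
width: 0.0514
```

Emit:
{"api": "servo_tool", "payload": {"series": "0.2 0 0 0 0;-1 0 0 0 0;-1 0 0 0 0;-1 0 0 0 0;-1 0 0 0 0;-1 0 0 -3 0;-1 0 0 -7 0;-1 0 0 -10 0;-1 2.7 -2.7 -10 0;-1 5.5 -5.5 -10 0;-1 8.3 -8.3 -10 0;-1 11.1 -11.1 -10 0;-1 13.9 -13.9 -10 0;-1 16.7 -16.7 -10 0;-1 19.5 -19.5 -10 0;-1 22.3 -22.3 -10 0;-1 25.1 -25.1 -10 0;-1 28 -28 -10 0;-1 30 -30 -10 0;-1 30.4 -30.3 -10 0"}}

```text
time: 19.35
tool_pos: [0.6386, 0.0342, 0.1795]
ee_rot: [-3.14, 0.0, 0.182]
wrist_force: [-0.7, 1.0, 0.3]
width: 0.094
```

Emit:
{"api": "servo_tool", "payload": {"series": "-1 0 0 0 0;-1 0 0 0 0;-1 0 0 0 0"}}

```text
time: 19.6
tool_pos: [0.6365, 0.0281, 0.1809]
ee_rot: [3.141, 0.001, 0.175]
wrist_force: [-0.5, -0.1, 0.5]
width: 0.0942
```

```bash
python3 - <<'E'
from h import *
p,W=cloud("wrist"); save("w4",p); np.save("w4.npy",W)
print("hub",circ(W,.638,.029,.06,.068,.03),"disc",circ(W,.638,.029,.024,.030,.05))
p,T=cloud("top"); save("t4",p); print("oil",circ(T,.477,-.322,.11,.15),"mill",circ(T,.562,-.322,.09,.15),"tin",circ(T,.391,-.322,.1,.15))
print(go(.638,.0285,.035,.176))
E
```

```text
hub (1289, 637.8, 28.2, 19.9) disc (2312, 637.6, 27.9, 37.9)
oil (375, 478.2, -320.4, 18.4) mill (521, 562.4, -321.3, 21.5) tin (787, 393.8, -322.1, 26.5)
(array([ 0.15, -0.03, 14.63]), np.float64(-0.001))
```

View pics/w4.png

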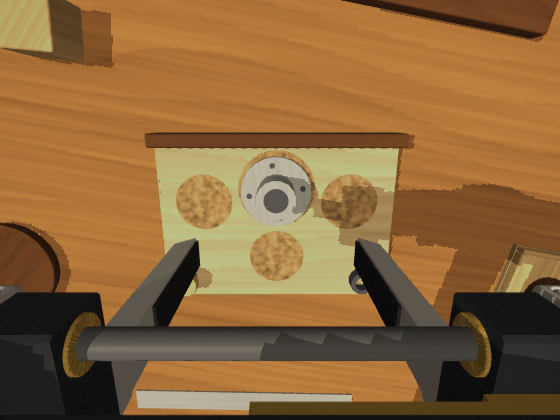

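View pics/t4.png

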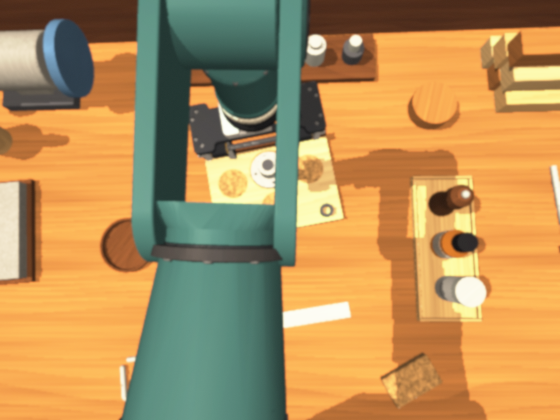

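All three stand in the tray: mill (453,200), oil (458,242), tin (462,290). The pads are bare and visible at (204,201), (349,201) and (276,256), so I'll measure their centres from this picture.

```bash
python3 - <<'E'
from h import *
p=cv2.imread("pics/w4.png"); W=np.load("w4.npy")
hsv=cv2.cvtColor(p,cv2.COLOR_BGR2HSV); 
for u,v in((204,201),(349,201),(276,256),(240,255)): print(np.median(hsv[v-6:v+6,u-6:u+6].reshape(-1,3),0))
lab=cv2.GaussianBlur(cv2.cvtColor(p,cv2.COLOR_BGR2LAB),(5,5),0)
for n,u,v in(("tinpad",204,201),("millpad",349,201),("oilpad",276,256)):
    a=lab[v-38:v+38,u-42:u+42,1].astype(np.uint8); t,m=cv2.threshold(a,0,1,cv2.THRESH_OTSU)
    k,l,s,c=cv2.connectedComponentsWithStats(m); i=l[38,42]; q=np.argwhere(l==i) if i else np.empty((0,2),int)
    w=W[v-38+q[:,0],u-42+q[:,1]]; print(n,t,len(q),np.round(cv2.minEnclosingCircle((w[:,:2]*1000).astype(np.float32))[0],1),np.round((w.min(0)+w.max(0))*500,1),np.round((w.max(0)-w.min(0))*1000,1), np.median(w[:,2]))
E
```

```text
[ 17.  146.  179.5]
[ 16. 153. 127.]
[ 17.  145.  180.5]
[ 29.  85. 190.]
tinpad 128.0 2384 [611.3 104. ] [nan nan nan] [nan nan nan] nan
millpad 128.0 4065 [635.  -59.1] [nan nan nan] [nan nan nan] nan
oilpad 129.0 2054 [560.7  14.3] [nan nan nan] [nan nan nan] nan
```

Emit:
{"api": "servo_tool", "payload": {"series": "-1 0.15 0 3 0;-1 0.15 0 7 0;-1 0.15 0 11 0;-1 0.15 0 13.8 0;-1 0.15 0 14.6 0;-1 0.15 0 14.6 0;-1 0.15 0 14.6 0;1 0.15 0 14.6 0;1 0.15 0 14.6 0;1 0.15 0 14.6 0;1 0.15 0 14.6 0;1 0.15 0 14.6 0;1 0.15 0 14.6 0;1 0.15 0 14.6 0;1 0.15 0 14.6 0;1 0.15 0 14.6 0"}}

```text
time: 21.03
tool_pos: [0.6385, 0.0296, 0.0348]
ee_rot: [3.141, 0.0, 0.177]
wrist_force: [0.6, -0.0, 0.0]
width: 0.0393
```

Emit:
{"api": "servo_tool", "payload": {"series": "1 0 0 -0.5 0;1 0 0 -2 0;1 0 0 -5 0;1 0 0 -7.5 0;1 0 0 -8 0;1 -0.6 -2 -8 0;1 -1.5 -5 -8 0;1 -2.6 -8.5 -8 0;1 -3.7 -12 -8 0;1 -4.8 -15.5 -8 0;1 -5.9 -19 -8 0;1 -7 -22.5 -8 0;1 -8 -26 -8 0;1 -9 -29 -8 0;1 -9.6 -31 -8 0;1 -9.8 -31.9 -8 0;1 -9.8 -31.9 -8 0;1 -9.8 -31.9 -8 0;1 -9.8 -31.9 -8 0;1 -9.8 -31.9 -8 0"}}

```text
time: 22.7
tool_pos: [0.4868, 0.325, 0.1146]
ee_rot: [3.141, 0.0, 0.175]
wrist_force: [0.2, -0.9, -4.4]
width: 0.0395
```

```bash
python3 - <<'E'
from h import *
o=robot.get_obs(); print(o["tool_pos"],o["width"])
p,W=cloud("wrist"); save("w5",p); np.save("w5.npy",W)
w=W.reshape(-1,3); w=w[(w[:,2]>.013)&(w[:,2]<.019)&(np.abs(np.hypot(w[:,0]-.487,w[:,1]-.327)-.054)<.009)]
from scipy.optimize import least_squares
s=least_squares(lambda a:np.hypot(w[:,0]-a[0],w[:,1]-a[1])-.054,[.487,.327],loss="soft_l1",f_scale=.002); print(len(w),s.x,np.std(s.fun),w.min(0),w.max(0))
print("hub",circ(W,.487,.327,.135,.155,.04))
E
```

```text
[0.48679137 0.32501495 0.11458869] 0.03954558794749149
1536 [0.48663141 0.32587933] 0.0017267123712452436 [0.4571912  0.26954538 0.01301762] [0.54352074 0.38272005 0.01850277]
hub (5427, 494.8, 325.5, 31.9)
```

View pics/w5.png

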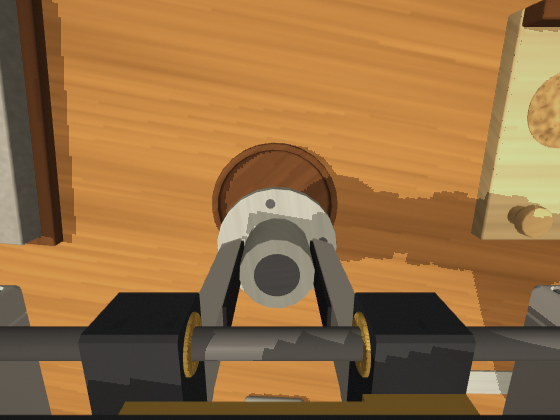

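The faceplate is held level over the dish. Its rim fit gives (486.6,325.9), and the TCP is within 1 mm of that.

Emit:
{"api": "servo_tool", "payload": {"series": "1 0 -0.05 2 0;1 0 -0.05 5 0;1 0 -0.05 7.5 0;1 0 -0.05 8.6 0;1 0 -0.05 8.9 0;1 0 -0.05 9.0 0;1 0 -0.05 9.05 0;1 0 -0.05 9.05 0;1 0 -0.05 9.05 0"}}

```text
time: 23.5
tool_pos: [0.4871, 0.3277, 0.0263]
ee_rot: [-3.141, -0.003, 0.177]
wrist_force: [0.9, -0.1, -4.0]
width: 0.0396
```

Emit:
{"api": "servo_tool", "payload": {"series": "1 0 0.1 0.1 0;1 0 0.1 0.2 0;1 0 0.1 0.27 0;1 0 0.1 0.33 0;1 0 0.1 0.33 0"}}

```text
time: 23.92
tool_pos: [0.4866, 0.3262, 0.0228]
ee_rot: [-3.141, -0.001, 0.177]
wrist_force: [-2.7, -1.2, 4.8]
width: 0.0395
```

Emit:
{"api": "servo_tool", "payload": {"series": "-0.1 0 0 0 0;-0.3 0 0 0 0;-0.3 0 0 0 0;-0.3 0 0 0 0;-0.3 0 0 0 0;-0.3 0 0 -2 0;-0.5 0 0 -6 0;-1 0 0 -10 0;-1 0 0 -13 0;-1 0 0 -15 0;-1 0 0 -16 0;-1 0 0 -16 0;-1 0 0 -16 0"}}

```text
time: 25.0
tool_pos: [0.4859, 0.326, 0.1803]
ee_rot: [3.141, 0.001, 0.177]
wrist_force: [-0.4, -0.2, -1.0]
width: 0.0941
```

```bash
python3 - <<'E'
from h import *
print(robot.get_obs()["tool_pos"])
p,W=cloud("wrist"); save("w6",p)
print("hub",circ(W,.4866,.3262,.046,.055,.03),"disc",circ(W,.4866,.3262,.0115,.0155,.045))
w=W.reshape(-1,3); w=w[(np.hypot(w[:,0]-.4866,w[:,1]-.3262)<.036)&(w[:,2]<.02)]; print(np.nanmin(w,0),np.nanmax(w,0))
w=W.reshape(-1,3); w=w[(w[:,2]>.0145)&(w[:,2]<.019)&(np.abs(np.hypot(w[:,0]-.487,w[:,1]-.327)-.054)<.009)]
from scipy.optimize import least_squares
s=least_squares(lambda a:np.hypot(w[:,0]-a[0],w[:,1]-a[1])-.054,[.487,.327],loss="soft_l1",f_scale=.002); print(len(w),s.x)
E
```

```text
[0.48586403 0.32599974 0.18027112]
hub (1215, 485.4, 325.3, 20.1) disc (2119, 485.6, 325.0, 37.9)
[0.45078523 0.29037513 0.00832125] [0.52243996 0.36214091 0.01991114]
1464 [0.48693926 0.32593664]
```

View pics/w6.png

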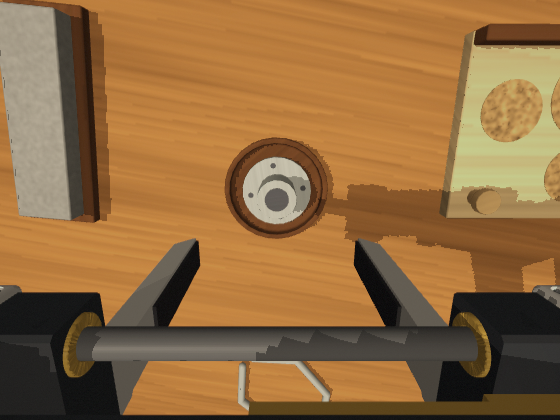

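The faceplate lies flat and hub up in the dish (276,190), about 1.5 mm off centre. Next I'll bring back the tin.

Emit:
{"api": "servo_tool", "payload": {"series": "-1 -0.7 2 0 0;-1 -1.7 5 0 0;-1 -2.8 8.5 0 0;-1 -4 12 0 0;-1 -5.2 15.6 0 0;-1 -6.4 19.2 0 0;-1 -7.6 22.8 0 0;-1 -8.8 26.4 0 0;-1 -10 30 0 0;-1 -11.2 33.6 0 0;-1 -12.4 37.2 0 0;-1 -13.6 40.8 0 0;-1 -14.8 44.4 0 0;-1 -16 48 0 0;-1 -17.2 51.6 0 0;-1 -18.4 55.2 0 0;-1 -19.6 58.8 0 0;-1 -20.3 61 0 0;-1 -20.6 62.2 0 0;-1 -20.6 62.2 0 0"}}

```text
time: 26.72
tool_pos: [0.3915, -0.3236, 0.1785]
ee_rot: [-3.138, 0.003, 0.174]
wrist_force: [1.4, 1.0, 0.5]
width: 0.0943
```

Emit:
{"api": "servo_tool", "payload": {"series": "-1 0 0 0 0;-1 0 0 0 0"}}

```text
time: 26.88
tool_pos: [0.3928, -0.3208, 0.1804]
ee_rot: [-3.14, 0.001, 0.178]
wrist_force: [-0.4, -0.3, 0.4]
width: 0.0941
```

```bash
python3 - <<'E'
from h import *
p,W=cloud("wrist"); save("w7",p)
print("tin",circ(W,.392,-.323,.105,.116),"oil",circ(W,.477,-.323,.115,.125),"mill",circ(W,.562,-.323,.1,.114))
print(robot.get_obs()["tool_pos"],go(.3918,-.3229,.083,.176))
E
```

```text
tin (3025, 392.3, -324.2, 26.0) oil (1995, 477.4, -322.7, 17.9) mill (614, 552.4, -323.8, 18.7)
[ 0.39302593 -0.32077518  0.18076158] (array([-0.16,  0.2 ,  9.78]), np.float64(0.003))
```

Emit:
{"api": "servo_tool", "payload": {"series": "-1 -0.1 0.2 3 0;-1 -0.1 0.2 6.5 0;-1 -0.1 0.2 9 0;-1 -0.1 0.2 9.7 0;-1 -0.1 0.2 9.7 0;-1 -0.1 0.2 9.7 0;1 -0.1 0.2 9.7 0;1 -0.1 0.2 9.7 0;1 -0.1 0.2 9.7 0;1 -0.1 0.2 9.7 0;1 -0.1 0.2 9.7 0;1 -0.1 0.2 9.7 0;1 -0.1 0.2 9.7 0;1 -0.1 0.2 9.7 0"}}

```text
time: 28.1
tool_pos: [0.3921, -0.3244, 0.0843]
ee_rot: [-3.141, -0.0, 0.177]
wrist_force: [-1.0, 0.7, 1.7]
width: 0.0517
```

Emit:
{"api": "servo_tool", "payload": {"series": "1 0 0 -1 0;1 0 0 -4 0;1 0 0 -7 0;1 0 0 -9.5 0;1 0 0 -10 0;1 1.5 -2 -10 0;1 3.5 -4.6 -10 0;1 6 -7.9 -10 0;1 8.5 -11.2 -10 0;1 11 -14.5 -10 0;1 13.5 -17.8 -10 0;1 16 -21.1 -10 0;1 18.5 -24.4 -10 0;1 21 -27.7 -10 0;1 23.5 -31 -10 0;1 26 -34.3 -10 0;1 28 -37 -10 0;1 29.1 -38.5 -10 0;1 29.1 -38.5 -10 0;1 29.1 -38.5 -9 0"}}

```text
time: 29.77
tool_pos: [0.6114, 0.1064, 0.174]
ee_rot: [3.141, -0.001, 0.179]
wrist_force: [1.1, -0.6, -3.1]
width: 0.0514
```

Emit:
{"api": "servo_tool", "payload": {"series": "1 0 0 0 0;1 0 0 2 0;1 0 0 4 0;1 0 0 6 0;1 0 0 7 0;1 0 0 7.3 0;1 0 0 7.4 0;1 0 0 7.4 0;1 0 0 7.4 0"}}

```text
time: 30.52
tool_pos: [0.6118, 0.1053, 0.1019]
ee_rot: [3.141, -0.003, 0.176]
wrist_force: [0.1, 0.6, -2.3]
width: 0.0516
```

Emit:
{"api": "servo_tool", "payload": {"series": "1 0 0 0.2 0;1 0 0 0.35 0;1 0 0 0.45 0;1 0 0 0.45 0;1 0 0 0.45 0"}}

```text
time: 30.93
tool_pos: [0.6112, 0.1057, 0.0964]
ee_rot: [3.141, -0.001, 0.177]
wrist_force: [-0.4, 0.0, -0.5]
width: 0.0516
```

Emit:
{"api": "servo_tool", "payload": {"series": "1 0 0 0.06 0;1 0 0 0.12 0;1 0 0 0.12 0;1 0 0 0.12 0"}}

```text
time: 31.27
tool_pos: [0.6115, 0.1058, 0.0963]
ee_rot: [3.141, -0.003, 0.177]
wrist_force: [-0.6, 0.7, 4.9]
width: 0.0514
```

Emit:
{"api": "servo_tool", "payload": {"series": "0.2 0 0 0 0;-1 0 0 0 0;-1 0 0 0 0;-1 0 0 0 0;-1 0 0 0 0;-1 0 0 -3 0;-1 0 0 -7 0;-1 0 0 -9 0;-1 -1.8 3.5 -9 0;-1 -3.6 7 -9 0;-1 -5.4 10.5 -9 0;-1 -7.2 14 -9 0;-1 -9 17.5 -9 0;-1 -10.8 21 -9 0;-1 -12.6 24.5 -9 0;-1 -14.4 28 -9 0;-1 -16.5 31.5 -9 0;-1 -18.5 35 -9 0;-1 -20 38.5 -9 0;-1 -20.7 39.8 -9 0"}}

```text
time: 32.93
tool_pos: [0.4751, -0.3271, 0.1838]
ee_rot: [3.14, 0.002, 0.172]
wrist_force: [0.3, -0.6, -0.1]
width: 0.0947
```

Emit:
{"api": "servo_tool", "payload": {"series": "-1 0 0 0 0;-1 0 0 0 0;-1 0 0 0 0"}}

```text
time: 33.18
tool_pos: [0.4775, -0.3214, 0.1843]
ee_rot: [-3.141, -0.0, 0.178]
wrist_force: [0.3, 0.0, -0.3]
width: 0.094
```

```bash
python3 - <<'E'
from h import *
p,W=cloud("wrist"); print("oil",circ(W,.477,-.323,.115,.125))
p,T=cloud("top"); save("t8",p); print("tin",circ(T,.6115,.106,.115,.13))
print(robot.get_obs()["tool_pos"],go(.477,-.3226,.088,.176))
E
```

```text
oil (1514, 477.9, -322.7, 17.9)
tin (626, 612.6, 107.1, 25.9)
[ 0.47775855 -0.32098578  0.18458103] (array([-0.11,  0.15,  9.66]), np.float64(0.003))
```

Emit:
{"api": "servo_tool", "payload": {"series": "-1 0 0.1 3 0;-1 0 0.1 6.5 0;-1 0 0.1 9 0;-1 0 0.1 9.6 0;-1 0 0.1 9.6 0;-1 0 0.1 9.6 0;1 0 0.1 9.6 0;1 0 0.1 9.6 0;1 0 0.1 9.6 0;1 0 0.1 9.6 0;1 0 0.1 9.6 0;1 0 0.1 9.6 0;1 0 0.1 9.6 0;1 0 0.1 9.6 0;1 0 0.1 9.6 0;1 0 0.1 9.6 0;1 0 0.1 9.6 0"}}

```text
time: 34.7
tool_pos: [0.4771, -0.3234, 0.0883]
ee_rot: [-3.141, 0.0, 0.177]
wrist_force: [0.6, 0.5, -0.4]
width: 0.0357
```

Emit:
{"api": "servo_tool", "payload": {"series": "1 0 0 -1 0;1 0 0 -4 0;1 0 0 -7 0;1 0 0 -9.5 0;1 0 0 -10 0;1 1 -2 -10 0;1 2.5 -5.5 -10 0;1 4.3 -9.5 -10 0;1 6 -13.5 -10 0;1 7.8 -17.5 -10 0;1 9.6 -21.5 -10 0;1 11.4 -25.5 -10 0;1 12.8 -28.5 -10 0;1 13.7 -31 -10 0;1 14.1 -31.8 -10 0;1 14.1 -31.8 -10 0;1 14.1 -31.8 -9 0;1 14.1 -31.8 -7 0;1 14.1 -31.8 -5 0;1 14.1 -31.8 -5 0"}}

```text
time: 36.37
tool_pos: [0.5565, 0.0122, 0.1324]
ee_rot: [-3.14, 0.011, 0.174]
wrist_force: [-1.8, -0.6, -3.6]
width: 0.0355
```

Emit:
{"api": "servo_tool", "payload": {"series": "1 0 0 1 0;1 0 0 2 0;1 0 0 3 0;1 0 0 3.4 0;1 0 0 3.6 0;1 0 0 3.7 0;1 0 0 3.7 0;1 0 0 3.7 0"}}

```text
time: 37.03
tool_pos: [0.5606, 0.0143, 0.1021]
ee_rot: [3.141, -0.001, 0.177]
wrist_force: [0.1, -0.0, -3.4]
width: 0.0355
```

Emit:
{"api": "servo_tool", "payload": {"series": "1 0 0 0.1 0;1 0 0 0.2 0;1 0 0 0.27 0;1 0 0 0.27 0;1 0 0 0.27 0"}}

```text
time: 37.45
tool_pos: [0.5608, 0.0144, 0.1003]
ee_rot: [3.141, -0.002, 0.177]
wrist_force: [-1.1, 1.7, 4.7]
width: 0.0353
```

Emit:
{"api": "servo_tool", "payload": {"series": "0.2 0 0 0 0;-1 0 0 0 0;-1 0 0 0 0;-1 0 0 0 0;-1 0 0 0 0;-1 0 0 -3 0;-1 0 0 -7 0;-1 0 0 -8.5 0;-1 -0.7 4 -8.5 0;-1 -1.4 8 -8.5 0;-1 -2.1 12 -8.5 0;-1 -2.8 16 -8.5 0;-1 -3.5 20 -8.5 0;-1 -4.2 24 -8.5 0;-1 -4.9 28 -8.5 0;-1 -5.5 31 -8.5 0;-1 -5.8 33.2 -8.5 0;-1 -5.8 33.2 -8.5 0;-1 -5.8 33.2 -8.5 0;-1 -5.8 33.2 -8.5 0"}}

```text
time: 39.12
tool_pos: [0.5614, -0.3221, 0.1834]
ee_rot: [-3.141, 0.0, 0.177]
wrist_force: [-0.3, -0.0, 1.4]
width: 0.0942
```

```bash
python3 - <<'E'
from h import *
p,W=cloud("wrist"); print("mill",circ(W,.562,-.323,.1,.114))
p,T=cloud("top"); print("oil",circ(T,.561,.016,.12,.15))
print(robot.get_obs()["tool_pos"],go(.562,-.3223,.081,.176))
E
```

```text
mill (655, 561.5, -323.0, 21.0)
oil (327, 562.6, 16.2, 17.9)
[ 0.56165973 -0.32138783  0.18392815] (array([ 0.02,  0.1 , 10.29]), np.float64(0.002))
```

Emit:
{"api": "servo_tool", "payload": {"series": "-1 0 0 3 0;-1 0 0 6.5 0;-1 0 0 9 0;-1 0 0 10.2 0;-1 0 0 10.2 0;-1 0 0 10.2 0;1 0 0 10.2 0;1 0 0 10.2 0;1 0 0 10.2 0;1 0 0 10.2 0;1 0 0 10.2 0;1 0 0 10.2 0;1 0 0 10.2 0;1 0 0 10.2 0;1 0 0 10.2 0;1 0 0 10.2 0"}}

```text
time: 40.55
tool_pos: [0.5613, -0.3225, 0.0817]
ee_rot: [-3.141, 0.0, 0.177]
wrist_force: [-0.2, 1.9, 0.7]
width: 0.0421
```

Emit:
{"api": "servo_tool", "payload": {"series": "1 0 0 -1 0;1 0 0 -4 0;1 0 0 -7 0;1 0 0 -9.5 0;1 0 0 -10 0;1 1 -2 -10 0;1 2.5 -5 -10 0;1 4.3 -8.5 -10 0;1 6 -12 -10 0;1 7.8 -15.5 -10 0;1 9.5 -19 -10 0;1 11 -22 -10 0;1 12 -24 -10 0;1 12.5 -25.2 -10 0;1 12.5 -25.2 -10 0;1 12.5 -25.2 -9 0;1 12.5 -25.2 -7 0;1 12.5 -25.2 -5 0;1 12.5 -25.2 -4 0;1 12.5 -25.2 -4 0"}}

```text
time: 42.22
tool_pos: [0.6372, -0.0544, 0.1169]
ee_rot: [-3.14, 0.008, 0.174]
wrist_force: [-0.5, -0.3, -3.1]
width: 0.0419
```

Emit:
{"api": "servo_tool", "payload": {"series": "1 0 0 1 0;1 0 0 2 0;1 0 0 2.4 0;1 0 0 2.6 0;1 0 0 2.6 0;1 0 0 2.6 0"}}

```text
time: 42.72
tool_pos: [0.6404, -0.0528, 0.0962]
ee_rot: [3.141, -0.001, 0.177]
wrist_force: [0.2, -0.5, -3.2]
width: 0.0415
```

Emit:
{"api": "servo_tool", "payload": {"series": "1 0 0 0.1 0;1 0 0 0.2 0;1 0 0 0.3 0;1 0 0 0.34 0;1 0 0 0.34 0;1 0 0 0.34 0"}}

```text
time: 43.22
tool_pos: [0.6406, -0.0527, 0.0936]
ee_rot: [3.141, -0.002, 0.177]
wrist_force: [-0.3, 0.8, 2.3]
width: 0.0418
```

Emit:
{"api": "servo_tool", "payload": {"series": "0.1 0 0 0 0;-1 0 0 0 0;-1 0 0 0 0;-1 0 0 0 0;-1 0 0 0 0;-1 0 0 -3 0;-1 0 0 -7 0;-1 0 0 -10 0;-1 0 0 -14 0;-1 -3 0 -17 0;-1 -6 0 -17 0;-1 -9 0 -17 0;-1 -12 -1 -17 0;-1 -14 -2 -17 0;-1 -16 -3 -17 0;-1 -17 -4 -17 0;-1 -18 -5 -17 0;-1 -18 -5 -17 0;-1 -18 -5 -17 0;-1 -18 -5 -17 0"}}

```text
time: 44.88
tool_pos: [0.4546, -0.0355, 0.2622]
ee_rot: [3.141, -0.0, 0.177]
wrist_force: [0.1, -0.8, -0.2]
width: 0.0942
```

```bash
python3 - <<'E'
from h import *
p,W=cloud("wrist"); save("w9",p)
s,_=snapshot("scene"); save("s9",s)
print("tin",circ(W,.6115,.106,.119,.128),"oil",circ(W,.561,.015,.129,.137),"mill",circ(W,.640,-.053,.115,.126))
print("knob",circ(W,.519,.110,.04,.055,.025),"nut",circ(W,.551,-.087,.028,.04,.025))
E
```

```text
tin (1442, 608.6, 104.8, 25.7) oil (1300, 561.2, 14.4, 17.9) mill (432, 636.4, -53.8, 20.3)
knob (388, 518.6, 109.4, 13.0) nut (279, 550.7, -87.9, 13.9)
```

View pics/w9.png

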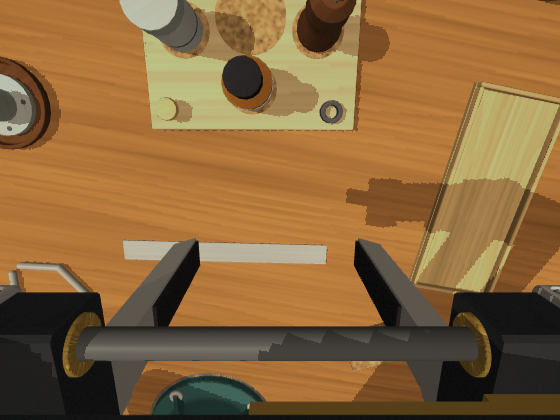

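View pics/s9.png

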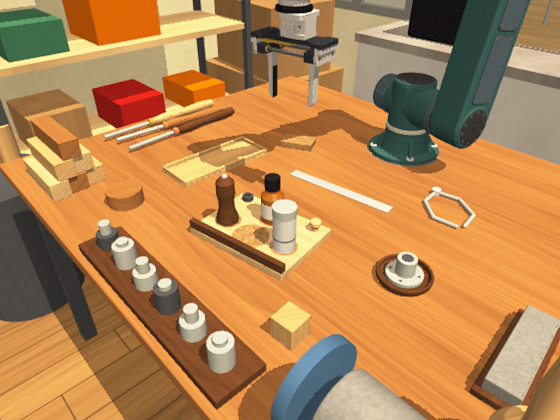

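The scene view shows the tin (285,228), oil (272,200) and mill (227,202) upright on their own pads, the faceplate in the dish (405,268) and the tray empty. The knob and nut have not moved. The wrist view agrees, but its top edge cuts off the tin and mill. Handing in.

```bash
python3 -c "
from bench import robot
print(robot.close_job())"
```

```text
the job is handed in; nothing more can be done
None
```

The job is finished and handed in at about 45 s of the 144 s allowed. I moved the mill, oil and tin to the tray and laid the faceplate hub up in the dish. I then put the tin, oil and mill back on their own pads. Each was lowered until the wrist force showed contact (about 5 N at most) before the gripper opened.

**Last checks**
- **Faceplate:** it lies flat, about 1.5 mm from the dish centre.
- **Tin and oil:** the top camera put each within 2 mm of where it started. Before that I had measured their bare pads and aimed each slightly nearer the pad centre.
- **Mill:** it stands upright on its pad in the last pictures. My direct fit of its bare pad failed because of a shadow, so its target came from the other two pads and the board's layout.
- **Knob and nut:** they are where they were, to within about 2 mm.
- **A disagreement:** the final wrist fits of the tin and mill came out about 3–4 mm off. The tin and mill were partly cut off at the picture's edge, so I relied on the placing poses and the final scene view, plus the top-camera reading for the tin.

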